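# Hold an inspection scope centred in a jack fixture's guide

### The job

Take the pen-type inspection scope out of the tool rack, gripping its thin shell gently (about 20 to 40 N per finger), and lower its stem from above through the guide bushing of the jack inspection fixture, without touching the bushing or any other part of the fixture, until the lens end has come out below the bushing and hovers about midway between the bushing and the jack underneath. The program finishes while still holding the scope there: upright, still and centred in the hole, not resting on anything. Leave the other tools in the rack and the spare jack on the desk where they are.

Things in the scene. Friction and masses are not known exactly. Their poses are not given: they have to be found in the camera images.
- scope: Inspection scope, upright in one rack hole, round about z (up), 120 g. Origin: lens end (bottom of stem). Steel stem 10 mm dia, z 0 to 85; black collar 33 mm dia, z 85 to 97, its underside on the rack; grip here: straight round grey shell 26 mm dia, z 97 to flat top at 167; at most 50 N a finger. Centre of mass near z 113. The other tools have a bulbous or a square handle and no collar.
- scope_tip (a point): Centre of the scope's lens end (bottom of the stem), the scope's origin.
- stem_mid (a point): Point on the scope's axis, 45 mm above the lens end.
- rack: Fixed aluminium tool rack, foot 90 x 250 mm, origin under its centre on the desk, z up. Top plate 60 x 250 x 12 mm, upper face at z 100, with three 15 mm holes at y -80, 0, +80 (x 0). Scope, screwdriver and punch-down tool hang in them in any order, lower ends at z 15; the scope's top is at z 182, the others' at 168 and 162.
- fixture: Fixed aluminium fixture, origin under its centre on the desk, z up. Base 100 x 130 x 12 mm, four thin posts, guide plate 100 x 130 mm, z 80 to 90 (screws to 93). In its centre a vertical dark steel bushing, 38 mm outside, z 70 to 100, bore 18 mm on the z axis. Under it on the base the jack, 30 x 30 mm, top at z 40: 30 mm free height between bushing and jack.
- guide_top (a point): Centre of the bushing's upper mouth, 100 mm above the desk.
- guide_bottom (a point): Centre of the bushing's lower mouth, 70 mm above the desk.
- driver: Bystander: screwdriver with a bulbous grey handle (up to 32 mm in diameter), upright in the rack; origin at its lower end.
- punch: Bystander: punch-down tool with a square grey body (24 x 32 mm), upright in the rack; origin at its lower end.
- spare_jack: Bystander: spare white jack, 30 x 18 x 20 mm, on the desk between rack and fixture.

How it is judged (in metres and radians):
On the way, in this order (a step that is already met when the one before it is completed fails the run):
1. the scope is held by the fingers, clear above the rack: its lens end more than 110 mm above the desk (contact force between the fingers and scope above 2 N and height (world z) of scope_tip above 0.11 m), for 0.1 s.
2. the lens end is inside the bushing's bore, having come in from above (contact force between the fingers and scope above 2 N and z of scope_tip in the frame of fixture between 0.072 and 0.096 m and horizontal distance between scope_tip and guide_top below 0.004 m), for 0.02 s.
At the end, for the whole second after the job is handed in: Fingers hold the scope, stem through the bushing: lens end 43 to 67 mm above the desk (clear of bushing and jack) and within 3 mm of the bore axis, the stem 45 mm higher within 3.5 mm of it, tilt under 0.07 rad, slower than 10 mm/s, touching neither fixture nor rack (z of scope_tip in the frame of fixture between 0.043 and 0.067 m and horizontal distance between scope_tip and guide_bottom below 0.003 m and horizontal distance between stem_mid and guide_top below 0.0035 m and angle between scope's own z axis and vertical below 0.07 rad and linear speed of scope below 0.01 m/s and contact force between the fingers and scope above 2 N and contact force between scope and fixture below 0.3 N and contact force between scope and rack below 0.3 N); the arm keeps its last pose, push and grip.
It fails at once if the scope touches the fixture (bushing, plate, posts or jack) (not (contact force between scope and fixture below 0.3 N)).
It fails at once if the scope's shell is squeezed too hard: fingers on scope more than 100 N in sum, 50 N a finger (contact force between the fingers and scope above 100 N).
It fails at once if another tool in the rack is moved by more than 20 mm (distance of any of driver, punch from where it was at the start of the episode above 0.02 m).
It fails at once if the spare jack is moved by more than 30 mm (distance of spare_jack from where it was at the start of the episode above 0.03 m).
It also fails if it takes over 48 s, if anything falls off the work surface, if the arm or the gripper's body presses on something with over 40 N, if the wrist force passes 120 N, or if a joint passes its speed limit or range.

### The arm

A 6-joint arm with a two-finger parallel gripper is mounted at the origin on the work surface. World frame = base frame: x ahead of the robot, y to its left, z up, the work surface at z = 0. Lengths are in mm, angles in rad, forces in N, time in s.
With the tool pointing down it reaches from about 350 to 875 mm from the base axis. Payload 4.2 kg.
Tool frame: the origin (TCP) lies midway between the tips of the shut fingers; the grasp point (between the pads) lies 19 mm behind it (arm.tcp_to_grasp is the distance from the TCP to the grasp point, in mm); z points along the fingers, y is the line along which they close (so a half turn about z gives the same grasp; the last joint's range is limited). The gripper opens to 85 mm and grips with 20 to 120 N. Pads are 22 mm wide; open, the fingers measure 114 mm over their backs; the gripper's body (76 mm by 85 mm) begins 54 mm behind the grasp point. The pads swing forward as they close: fully open they stand 13 mm farther back than shut.
Start: joints at [-0.881, 0.385, 0.008, 0, -1.194, -0.259], TCP at [261.011, -567.867, 231.312] pointing down, gripper open.
Joint ranges: [-3.14, 3.14], [-1.21, 2.06], [-1.07, 1.41], [-3.16, 2.05], [-2.99, -0.16], [-3.1, 3.1]. Speed limits (rad/s): [2.79, 2.79, 3.14, 3.14, 3.14, 3.14].

### API

Orientations are given as a unit quaternion [x, y, z, w].
In Python, from bench import arm, imaging, job, models gives the robot as it stands.
- The arm moves only by the tool arm_command, never from a script. Its argument "rows" is a list of rows, each an object with "grip": the opening, from 0 (shut) to 1 (fully open); "linear": the shift along the tool's x, y, z in mm, a list of three; "rot": the turn, a rotation vector about the tool's x, y, z in rad, a list of three. In form: [{"grip": grip, "linear": [tx, ty, tz], "rot": [rx, ry, rz]}, ...]. A call has 1 to 10 rows; each row is the pose to reach, as a shift and turn from the pose commanded when the call began, along the tool's axes at that moment; what a row does not reach only later rows make up. A row lasts 1/8 s, in which the tool goes at most 62.5 mm and 10.7 degrees, less where a joint would pass 70% of its speed; a pose out of reach is approached as far as the arm can. A call with a gripper value outside its range is refused whole. The fingers move at their own pace and stop on an object; the grip force is fixed at half the most. Time passes only in rows, so rows that repeat a pose let the fingers close. It gives the time, the measured TCP pose, the force, the opening and the grip force at its end, in the units of the state.
- arm.read_state(): the state, without advancing time (a new reading comes with each control period).
- imaging.get_image(name): name is "scene" or "top"; returns a dict with "frame" (480x640x3 uint8, red, green, blue), "fx", "fy", "cx", "cy" (pixels), "extrinsics" (4x4, takes a point from world to camera coordinates). Camera axes: x right, y down, z forward; pixel columns grow to the right and rows downward; lengths in mm; the calibration is good to about 2 mm. A picture is of the moment at which its call begins. There is no depth.
- job.job_done(): hands the job in; it is judged then, once.
Trained networks look in a picture, given as the dict that the camera call returned (one of the last four; its "shot" number tells which), for a name from the list of things; names that differ only in an ending like _2 or _b are one class to them, and where a whole thing is asked for, a point or a joint stands for the part that bears it (a point fixed in the world has none). Each returns a list of dicts, best first, with "score" (0 to 1); they miss things now and then, are a little off and sometimes report something else, mostly with a low value. They report only what shows in the picture. A call takes as long as a camera call.
- models.spot_in(picture, query): "rect" ([left, top, right, bottom] in pixels, round what is visible of it).
- models.tip_of(picture, query): "pixel" ([column, row] in pixels: a listed point, or the origin of a listed thing).
The state is a dict: "clock": time; "joints": joint angles; "joint_vel": joint speeds; "joint_efforts": joint torques, N m; "position": TCP position; "ee_rot": TCP orientation; "contact_force": force on the tool from outside, world axes, zero at the start; "wrist_torque": the same for the moment, N m; "gripper_width": finger opening in mm; "grasp_force": force on a finger pad.
Only numpy, scipy, OpenCV 4.12 (cv2) and the standard library are available. Lean on these libraries where they do the work, as an engineer would, in place of code of your own. Each camera call takes 0.05 s, during which the arm holds its last target. There are 200 camera calls.

## Working session

There is one attempt and no reset: what is moved stays moved. The work goes in short steps, Python scripts to look and compute and a tool call to move; the robot and the scene stay as the last step left them, time stands still between calls to the robot, and variables do not carry over. Pictures are saved under pics/ and viewed, at most 10 in all, crops included, and the job is handed in when it is done.

Besides the shell and the picture viewer there is one more tool, called after ">>>" in YAML: its name, and indented under it one key for each argument. arm_command: Moves the arm, as the interface text tells. Its arguments: {"type":"object","properties":{"rows":{"type":"array"}},"required":["rows"]}

```bash
mkdir -p pics; cat > h.py <<'E'
import numpy as np, cv2
from bench import arm, imaging, job, models
def ray(p,px):
    E=np.array(p["extrinsics"]);R=E[:3,:3];c=-R.T@E[:3,3]
    d=R.T@np.array([(px[0]-p["cx"])/p["fx"],(px[1]-p["cy"])/p["fy"],1]);return c,d
def atz(p,px,z):
    c,d=ray(p,px);return c+d*(z-c[2])/d[2]
def proj(p,X):
    E=np.array(p["extrinsics"]);q=E[:3,:3]@np.array(X)+E[:3,3]
    return np.array([p["fx"]*q[0]/q[2]+p["cx"],p["fy"]*q[1]/q[2]+p["cy"]])
def save(p,n): cv2.imwrite("pics/"+n,cv2.cvtColor(p["frame"],cv2.COLOR_RGB2BGR))
E
python3 - <<'E'
from h import *
np.set_printoptions(precision=1,suppress=True)
for n in("scene","top"):
    p=imaging.get_image(n);save(p,n+"0.png")
    print(n,"cam",ray(p,(0,0))[0],p["fx"])
    for q in("scope","rack","fixture","driver","punch","spare_jack"):
        print(q,[(np.round(r["rect"]),round(r["score"],2)) for r in models.spot_in(p,q)[:2]])
    for q,z in(("guide_top",100),("scope",15),("fixture",0),("rack",0)):
        print(q,[(np.array(r["pixel"]),round(r["score"],2),atz(p,r["pixel"],z)) for r in models.tip_of(p,q)[:2]])
E
```

```text
scene cam [1102.3 -352.8  597.1] 438.49213402096416
scope [(array([263., 230., 284., 306.]), 0.58)]
rack [(array([148., 253., 305., 357.]), 0.8)]
fixture [(array([150., 256., 308., 352.]), 0.49)]
driver [(array([161., 256., 191., 327.]), 0.66), (array([263., 229., 284., 307.]), 0.66)]
punch [(array([210., 245., 234., 319.]), 0.74)]
spare_jack [(array([322., 256., 339., 273.]), 0.48)]
guide_top [(array([423.8, 216.7]), 0.78, array([563.3, 185.9, 100. ]))]
scope []
fixture [(array([414.6, 257.1]), 0.87, array([565.7, 176. ,   0. ]))]
rack [(array([235.3, 319.4]), 0.72, array([ 544.5, -221.3,    0. ]))]
top cam [ 438.7  -25.1 1089.9] 510.1557316735346
scope []
rack [(array([369., 208., 506., 271.]), 0.93)]
fixture [(array([200., 207., 267., 261.]), 0.88)]
driver [(array([472., 230., 494., 251.]), 0.8)]
punch [(array([427., 224., 452., 244.]), 0.67)]
spare_jack [(array([322., 252., 331., 267.]), 0.63)]
guide_top [(array([232.2, 230.6]), 0.6, array([562.9, 174.7, 100. ]))]
scope [(array([389.9, 230.2]), 0.74, array([ 569. , -143.4,   15. ]))]
fixture [(array([240.5, 236.7]), 0.77, array([561.9, 176.8,   0. ])), (array([425.8, 239.7]), 0.23, array([ 549.1, -220.9,    0. ]))]
rack [(array([429.1, 239.7]), 0.59, array([ 549. , -227.9,    0. ]))]
```

```bash
python3 - <<'E'
import cv2,numpy as np
a=cv2.imread("pics/scene0.png")[190:370,130:490];b=cv2.imread("pics/top0.png")[190:290,190:520]
a=cv2.resize(a,(720,360),interpolation=3);b=cv2.resize(b,(720,218),interpolation=3)
cv2.imwrite("pics/c0.png",np.vstack([a,b]))
E
```

```text
(no output)
```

View pics/c0.png

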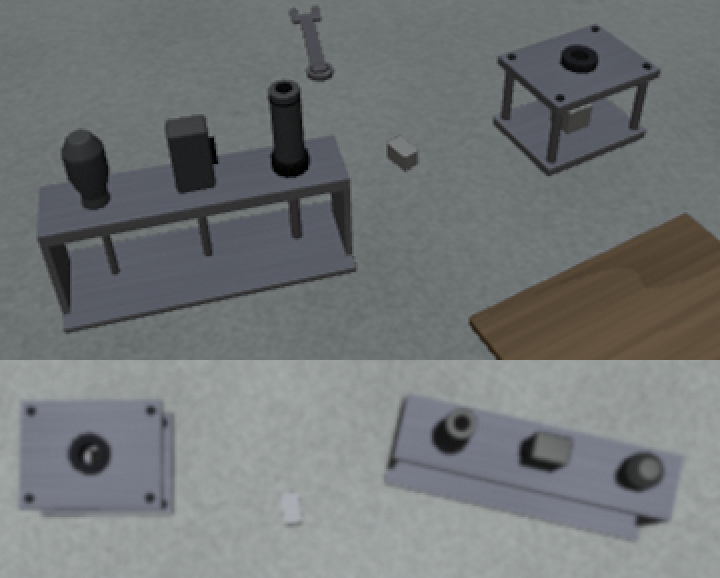

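The scope is the collared tool at the rack end nearest the fixture: scene px (272,234) and top px (401,218). The fixture bushing is at scene (420,219) and top (231,231). Next I refine both positions by fitting silhouettes.

```bash
cat >> h.py <<'E'
from scipy.optimize import least_squares
def hull(p,xy,cyl):
    a=np.linspace(0,2*np.pi,48)
    P=[proj(p,[xy[0]+r*np.cos(t),xy[1]+r*np.sin(t),z]) for r,z0,z1 in cyl for z in(z0,z1) for t in a]
    return np.array(P,np.float32)
def mask(p,xy,cyl,thr,pad=8):
    P=hull(p,xy,cyl);x0,y0=(P.min(0)-pad).astype(int);x1,y1=(P.max(0)+pad).astype(int)
    g=cv2.cvtColor(p["frame"],cv2.COLOR_RGB2GRAY)
    m=np.zeros_like(g);m[y0:y1,x0:x1]=(g[y0:y1,x0:x1]<thr)*255
    n,l,s,c=cv2.connectedComponentsWithStats(m);k=1+np.argmax(s[1:,4])
    ys,xs=np.nonzero(l==k);return np.c_[xs,ys].astype(np.float32),P
def cen(P):
    h=cv2.convexHull(P.astype(np.float32));M=cv2.moments(h);return np.array([M["m10"],M["m01"]])/M["m00"],M["m00"]
def fit(ps,xy0,cyl,thr):
    obs=[cen(mask(p,xy0,cyl,thr)[0]) for p in ps]
    f=lambda v:np.concatenate([cen(hull(p,v,cyl))[0]-o[0] for p,o in zip(ps,obs)])
    s=least_squares(f,xy0,diff_step=1e-3)
    return s.x,s.fun,[(o[1],cen(hull(p,s.x,cyl))[1]) for p,o in zip(ps,obs)]
BUSH=[(19,90,100)]
E
python3 - <<'E'
from h import *
np.set_printoptions(precision=2,suppress=True)
S=imaging.get_image("scene");T=imaging.get_image("top")
gt=cv2.cvtColor(T["frame"],cv2.COLOR_RGB2GRAY);gs=cv2.cvtColor(S["frame"],cv2.COLOR_RGB2GRAY)
print(gt[222:241:2,214:250:2]);print(gs[226:310:6,258:292:2])
print("top z182",atz(T,(400.8,218),182),atz(S,(272,234),182),)
for thr in(50,65,75):
  for ps in([S],[T],[S,T]):
    print(thr,"bush",*fit(ps,[563,178],BUSH,thr))
E
```

```text
[[119 122 122 123 123 124 124 120 114 119 125 126 127 127 125 126 126 126]
 [123 125 125 124 127 120  88  64  51  60  81 113 128 127 128 127 127 126]
 [122 125 125 125 113  70  41  34  35  34  36  57 100 126 127 126 126 126]
 [124 126 125 125  91  37  32  26  22  35  39  34  53 110 127 127 125 126]
 [122 122 122 112  57  34  24  16  56  95  78  34  36  82 124 125 124 125]
 [122 122 124 106  45  34  18  54 117  57  37  36  33  73 124 124 125 123]
 [123 123 124 107  45  34  20  85 139  54  36  34  32  74 125 126 126 127]
 [125 127 125 119  67  34  30  61 114  49  34  34  35  92 126 126 127 126]
 [124 124 126 124 100  43  35  36  43  38  34  31  58 114 124 127 126 124]
 [124 124 124 125 121  92  60  37  35  35  34  57 110 125 126 126 126 125]]
[[110 111 112 114 113 111 115 114 114 116 112 113 115  67  68  59  63]
 [112 113 112 111  67  32   8   7   8  58  65 119 120 119 117 116 119]
 [118 113 119  47  41  64  69  69  56  40  24  94 116 117 117 118 117]
 [111 111 111  94  24  29  30  31  32  28  24  52 121 117 121 118 116]
 [119 111 113 119  30  30  31  31  30  30  25  15 121 117 117 118
[... 709 characters left out ...]
 bush [560.55 176.97] [-0.  0.] [(191.5, 233.7432011619676)]
50 bush [559.18 178.8 ] [0. 0.] [(220.0, 309.0281698810868)]
50 bush [559.41 178.32] [ 0.16 -0.46  0.24 -0.12] [(191.5, 232.87841137079522), (220.0, 308.99309083947446)]
65 bush [559.78 177.17] [-0.  0.] [(208.0, 233.33441301551647)]
65 bush [559.4  178.85] [0. 0.] [(240.0, 309.02159459039103)]
65 bush [559.3  178.28] [ 0.28 -0.27  0.28  0.05] [(208.0, 232.83402182231657), (240.0, 308.9958129758015)]
75 bush [559.72 177.28] [-0.  0.] [(215.0, 233.27996126748621)]
75 bush [559.15 178.71] [-0. -0.] [(260.0, 309.02401817345526)]
75 bush [559.16 178.26] [ 0.2  -0.27  0.23 -0.  ] [(215.0, 232.77408074215055), (260.0, 309.0003743355628)]
```

```bash
python3 - <<'E'
from h import *
np.set_printoptions(precision=2,suppress=True)
S=imaging.get_image("scene");T=imaging.get_image("top")
SC=[(13,112,182),(16.5,100,112)]
for ps in([S],[T],[S,T]): print("scope",*fit(ps,[570,-145],SC,60))
# plate rim -> centre in top view
s=arm.read_state();print(s["position"],s["ee_rot"],s["gripper_width"],arm.tcp_to_grasp)
from scipy.spatial.transform import Rotation as R
print(R.from_quat(s["ee_rot"]).as_matrix())
# rack direction from driver/punch rows
for q,z in(("driver",168),("punch",162)):
    r=models.spot_in(T,q)[0]["rect"];print(q,atz(T,[(r[0]+r[2])/2,(r[1]+r[3])/2],130))
g=cv2.cvtColor(T["frame"],cv2.COLOR_RGB2GRAY)
sub=g[200:260,190:270];m=((sub>70)&(sub<0)).astype(np.uint8)
E
```

```text
scope [ 575.25 -148.89] [ 0. -0.] [(719.0, 877.7135870561469)]
scope [ 562.96 -139.96] [ 0. -0.] [(138.0, 321.8082091908436)]
scope [ 566.78 -143.78] [ 0.7  -3.78  2.   -2.06] [(719.0, 861.3794812751003), (138.0, 325.4736072884407)]
[ 261.02 -567.87  231.3 ] [-0.21  0.98 -0.    0.  ] 85.24494672170714 18.700000000000003
[[-0.91 -0.42  0.  ]
 [-0.42  0.91 -0.  ]
 [-0.   -0.   -1.  ]]
driver [ 532.  -304.5  130. ]
punch [ 549.8  -224.14  130.  ]
```

```bash
python3 - <<'E'
from h import *
np.set_printoptions(precision=2,suppress=True,linewidth=150)
S=imaging.get_image("scene");T=imaging.get_image("top")
SC=[(13,112,182),(16.5,100,112)]
for thr in(80,95):
  for ps in([S],[T],[S,T]): print(thr,"scope",*fit(ps,[570,-145],SC,thr if ps[0] is T else 80))
print(cv2.cvtColor(T["frame"],cv2.COLOR_RGB2GRAY)[208:236:2,382:416:2])
E
```

```text
80 scope [ 571.22 -147.37] [-0.  0.] [(835.5, 870.7911886032671)]
80 scope [ 563.78 -140.58] [-0.  0.] [(173.0, 322.48904239945114)]
80 scope [ 565.97 -143.62] [ 0.75 -2.44  1.6  -1.19] [(835.5, 860.160841792589), (173.0, 325.0354395012837)]
95 scope [ 571.22 -147.37] [-0.  0.] [(835.5, 870.7911886032671)]
95 scope [ 564.61 -141.61] [-0. -0.] [(209.0, 323.38687927578576)]
95 scope [ 565.97 -143.62] [ 0.75 -2.44  1.6  -1.19] [(835.5, 860.160841792589), (173.0, 325.0354395012837)]
[[126 127 130 132 137 144 151 150 153 157 154 151 151 155 152 152 153]
 [125 125 126 127 127 129 127 132 133 141 148 150 155 157 155 156 154]
 [125 125 125 125 126 126 126 125 115 107 106 110 128 140 148 152 152]
 [124 125 126 125 125 126 118 101 104  97  93 100 109 124 126 127 130]
 [125 124 123 124 124 110  87 103  81  41  38  72 103 108 125 126 125]
 [127 127 126 124  96  44  65 107  56  24  24  42  97 109 123 125 126]
 [125 126 126 105  46  21  60 108  65  27  26  56 104 111 120 122 122]
 [122 122 120  69  23  20  38  97 103  73  70 100 108 116 123 122 122]
 [124 123 118  59  23  21  21  49  94 108 109  99  99 122 125 122 123]
 [123 123 119  61  24  22  22  22  30  45  48  64 115 125 125 124 123]
 [123 123 122  86  30  23  24  23  22  22  34  89 121 120 120 122 122]
 [124 123 123 117  73  28  24  23  25  33  77 118 123 123 122 121 122]
 [122 123 121 122 116  86  54  51  61  90 115 121 119 121 121 121 120]
 [121 122 123 122 123 121 113 113 116 119 120 120 121 122 121 119 120]]
```

```bash
cat >> h.py <<'E'
from scipy.spatial.transform import Rotation as R
def go(pos,az=None):
    """shift/turn in tool axes to TCP pos pointing straight down, tool y at azimuth az (deg)"""
    s=arm.read_state();M=R.from_quat(s["ee_rot"])
    if az is None: az=np.degrees(np.arctan2(*M.as_matrix()[[1,0],1]))
    y=np.array([np.cos(np.radians(az)),np.sin(np.radians(az)),0]);z=np.array([0,0,-1.])
    G=R.from_matrix(np.c_[np.cross(y,z),y,z])
    print("lin",np.round(M.inv().apply(np.array(pos)-s["position"]),1),"rot",np.round((M.inv()*G).as_rotvec(),3),"clock",s["clock"])
E
python3 -c "
from h import *
go([569.5,-145.8,231],166.7)"
```

```text
lin [-4.566e+02  2.547e+02  3.000e-01] rot [ 0.    -0.    -0.908] clock 1.5
```

>>> arm_command:
  rows:
    - {"grip": 1, "linear": [-456.6, 254.7, 0], "rot": [0, 0, -0.908]}
    - {"grip": 1, "linear": [-456.6, 254.7, 0], "rot": [0, 0, -0.908]}
    - {"grip": 1, "linear": [-456.6, 254.7, 0], "rot": [0, 0, -0.908]}
    - {"grip": 1, "linear": [-456.6, 254.7, 0], "rot": [0, 0, -0.908]}
    - {"grip": 1, "linear": [-456.6, 254.7, 0], "rot": [0, 0, -0.908]}
    - {"grip": 1, "linear": [-456.6, 254.7, 0], "rot": [0, 0, -0.908]}
    - {"grip": 1, "linear": [-456.6, 254.7, 0], "rot": [0, 0, -0.908]}
    - {"grip": 1, "linear": [-456.6, 254.7, 0], "rot": [0, 0, -0.908]}
    - {"grip": 1, "linear": [-456.6, 254.7, 0], "rot": [0, 0, -0.908]}
    - {"grip": 1, "linear": [-456.6, 254.7, 0], "rot": [0, 0, -0.908]}

```text
clock: 2.75
position: [570.1, -144.7, 231.0]
ee_rot: [-0.621, 0.784, 0.0, -0.0]
contact_force: [0.0, 0.2, -0.7]
gripper_width: 85.4
grasp_force: 0.0
```

>>> arm_command:
  rows:
    - {"grip": 1, "linear": [0, 0, 0], "rot": [0, 0, 0]}
    - {"grip": 1, "linear": [0, 0, 0], "rot": [0, 0, 0]}

```text
clock: 3.0
position: [568.8, -147.0, 231.5]
ee_rot: [-0.62, 0.785, -0.0, -0.0]
contact_force: [-0.0, 0.4, -0.7]
gripper_width: 85.4
grasp_force: 0.0
```

```bash
python3 - <<'E'
from h import *
s=arm.read_state();print(s["position"],s["joints"]);go([569.5,-145.8,231],166.7)
S=imaging.get_image("scene")
c=S["frame"][150:330,150:390]
cv2.imwrite("pics/s1.png",cv2.resize(cv2.cvtColor(c,cv2.COLOR_RGB2BGR),(800,600),interpolation=2))
for z in (182,):print(proj(S,[569.5,-145.8,z]))
E
```

```text
[ 568.80191286 -146.97633222  231.48810704] [ 2.26338950e-02  3.20953784e-01 -8.73359824e-02  4.31500387e-05
 -1.16254497e+00 -2.56500570e-01]
lin [-1.3 -0.4  0.5] rot [ 0.    -0.    -0.002] clock 3.0
[271.93121916 233.54470948]
```

View pics/s1.png

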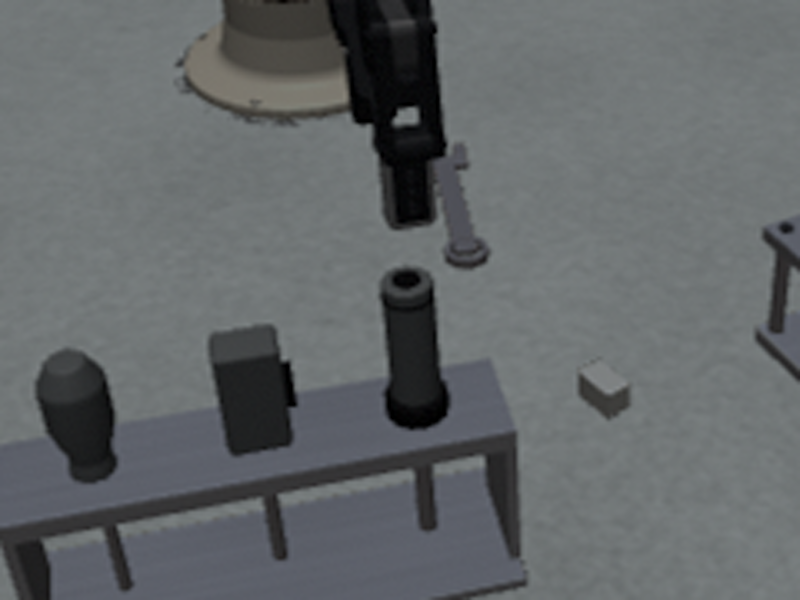

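The scope's top is at px (272.4,233.4), against a prediction of (271.9,233.5), and the gripper sits directly above it. Descending now.

>>> arm_command:
  rows:
    - {"grip": 1, "linear": [-1.3, -0.4, 30], "rot": [0, 0, 0]}
    - {"grip": 1, "linear": [-1.3, -0.4, 60], "rot": [0, 0, 0]}
    - {"grip": 1, "linear": [-1.3, -0.4, 85], "rot": [0, 0, 0]}
    - {"grip": 1, "linear": [-1.3, -0.4, 98], "rot": [0, 0, 0]}
    - {"grip": 1, "linear": [-1.3, -0.4, 98], "rot": [0, 0, 0]}
    - {"grip": 0.6, "linear": [-1.3, -0.4, 98], "rot": [0, 0, 0]}
    - {"grip": 0.45, "linear": [-1.3, -0.4, 98], "rot": [0, 0, 0]}
    - {"grip": 0.45, "linear": [-1.3, -0.4, 98], "rot": [0, 0, 0]}

```text
clock: 4.05
position: [570.5, -144.6, 134.1]
ee_rot: [-0.621, 0.784, -0.0, 0.001]
contact_force: [0.0, -0.7, 0.1]
gripper_width: 38.4
grasp_force: 0.0
```

```bash
python3 - <<'E'
from h import *
s=arm.read_state();print(s["position"],s["gripper_width"],s["contact_force"]);go([569.5,-145.8,133],166.7)
S=imaging.get_image("scene")
c=S["frame"][180:330,200:350]
cv2.imwrite("pics/s2.png",cv2.resize(cv2.cvtColor(c,cv2.COLOR_RGB2BGR),(600,600),interpolation=2))
E
```

```text
[ 570.54679203 -144.57909328  134.06277046] 38.44935935407965 [ 0.02588258 -0.72602344  0.07719008]
lin [1.4 0.7 1.1] rot [-0.001  0.     0.   ] clock 4.05
```

View pics/s2.png

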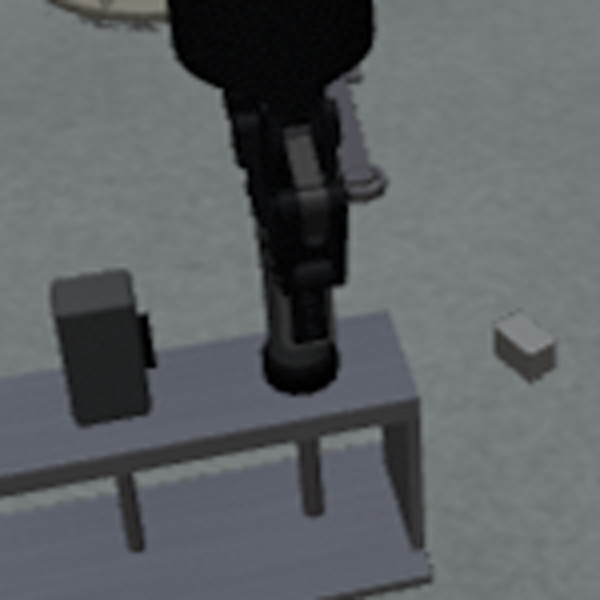

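The front finger is centred on the shell to within about 1 mm, at crop x≈311 with 309 expected. I close in small steps and watch the force.

>>> arm_command:
  rows:
    - {"grip": 0.38, "linear": [0.9, 0.5, 0], "rot": [0, 0, 0]}
    - {"grip": 0.33, "linear": [0.9, 0.5, 0], "rot": [0, 0, 0]}
    - {"grip": 0.31, "linear": [0.9, 0.5, 0], "rot": [0, 0, 0]}
    - {"grip": 0.31, "linear": [0.9, 0.5, 0], "rot": [0, 0, 0]}

```text
clock: 4.6
position: [569.5, -145.4, 133.3]
ee_rot: [-0.621, 0.784, 0.0, -0.0]
contact_force: [-0.1, -0.4, -0.3]
gripper_width: 26.4
grasp_force: 0.0
```

>>> arm_command:
  rows:
    - {"grip": 0.3, "linear": [0, 0, 0], "rot": [0, 0, 0]}
    - {"grip": 0.3, "linear": [0, 0, 0], "rot": [0, 0, 0]}

```text
clock: 4.85
position: [569.5, -145.3, 133.3]
ee_rot: [-0.621, 0.784, 0.0, -0.0]
contact_force: [0.1, -0.4, -0.3]
gripper_width: 25.8
grasp_force: 7.1
```

>>> arm_command:
  rows:
    - {"grip": 0.295, "linear": [0, 0, 0], "rot": [0, 0, 0]}
    - {"grip": 0.295, "linear": [0, 0, 0], "rot": [0, 0, 0]}

```text
clock: 5.1
position: [569.5, -145.3, 133.3]
ee_rot: [-0.621, 0.784, 0.0, 0.0]
contact_force: [-0.3, 0.0, 1.7]
gripper_width: 25.8
grasp_force: 16.7
```

>>> arm_command:
  rows:
    - {"grip": 0.29, "linear": [0, 0, 0], "rot": [0, 0, 0]}
    - {"grip": 0.29, "linear": [0, 0, 0], "rot": [0, 0, 0]}

```text
clock: 5.35
position: [569.5, -145.3, 133.4]
ee_rot: [-0.621, 0.784, 0.0, -0.0]
contact_force: [-1.3, -0.1, 0.2]
gripper_width: 25.2
grasp_force: 26.8
```

>>> arm_command:
  rows:
    - {"grip": 0.287, "linear": [0, 0, 0], "rot": [0, 0, 0]}
    - {"grip": 0.287, "linear": [0, 0, -5], "rot": [0, 0, 0]}
    - {"grip": 0.287, "linear": [0, 0, -15], "rot": [0, 0, 0]}
    - {"grip": 0.287, "linear": [0, 0, -30], "rot": [0, 0, 0]}
    - {"grip": 0.287, "linear": [0, 0, -50], "rot": [0, 0, 0]}
    - {"grip": 0.287, "linear": [0, 0, -75], "rot": [0, 0, 0]}
    - {"grip": 0.287, "linear": [0, 0, -100], "rot": [0, 0, 0]}
    - {"grip": 0.287, "linear": [0, 0, -120], "rot": [0, 0, 0]}
    - {"grip": 0.287, "linear": [0, 0, -130], "rot": [0, 0, 0]}
    - {"grip": 0.287, "linear": [0, 0, -130], "rot": [0, 0, 0]}

```text
clock: 6.6
position: [569.8, -145.3, 264.3]
ee_rot: [-0.621, 0.784, -0.001, 0.001]
contact_force: [-0.2, -0.7, -2.0]
gripper_width: 25.1
grasp_force: 33.0
```

```bash
python3 - <<'E'
from h import *
s=arm.read_state();print(s["position"],s["joints"],s["gripper_width"],s["grasp_force"]);
go([559.4,178.3,263]);go([559.4,178.3,263],166.7+32)
S=imaging.get_image("scene")
c=S["frame"][130:330,180:380]
cv2.imwrite("pics/s3.png",cv2.resize(cv2.cvtColor(c,cv2.COLOR_RGB2BGR),(600,600),interpolation=2))
E
```

```text
[ 569.75992005 -145.29391332  264.26595776] [ 2.54900980e-02  2.99808437e-01 -3.42988054e-02 -1.12511582e-04
 -1.23478892e+00 -2.57442067e-01] 25.057747852794378 33.017817735672
lin [-312.5   84.5    1.3] rot [-0.002  0.001  0.   ] clock 6.6
lin [-312.5   84.5    1.3] rot [-0.002  0.    -0.558] clock 6.6
```

View pics/s3.png

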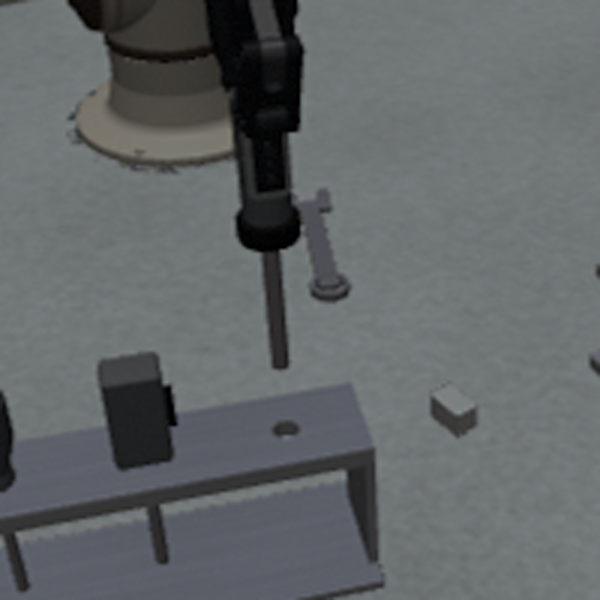

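Scope is held clear, its stem tip at crop (280,365) and the rack hole empty below it. I carry it over the fixture with gentle acceleration.

>>> arm_command:
  rows:
    - {"grip": 0.287, "linear": [-10, 2.7, 0], "rot": [0, 0, 0]}
    - {"grip": 0.287, "linear": [-35, 9.5, 0], "rot": [0, 0, 0]}
    - {"grip": 0.287, "linear": [-75, 20.3, 0], "rot": [0, 0, 0]}
    - {"grip": 0.287, "linear": [-120, 32.4, 0], "rot": [0, 0, 0]}
    - {"grip": 0.287, "linear": [-165, 44.6, 0], "rot": [0, 0, 0]}
    - {"grip": 0.287, "linear": [-210, 56.8, 0], "rot": [0, 0, 0]}
    - {"grip": 0.287, "linear": [-250, 67.6, 0], "rot": [0, 0, 0]}
    - {"grip": 0.287, "linear": [-285, 77, 0], "rot": [0, 0, 0]}
    - {"grip": 0.287, "linear": [-305, 82.4, 0], "rot": [0, 0, 0]}
    - {"grip": 0.287, "linear": [-312.5, 84.5, 5], "rot": [0, 0, 0]}

```text
clock: 7.9
position: [559.0, 179.2, 257.9]
ee_rot: [-0.621, 0.784, -0.0, -0.0]
contact_force: [0.7, -0.9, -0.3]
gripper_width: 25.0
grasp_force: 33.0
```

>>> arm_command:
  rows:
    - {"grip": 0.287, "linear": [0, 0, 5], "rot": [0, 0, 0]}
    - {"grip": 0.287, "linear": [0, 0, 15], "rot": [0, 0, 0]}
    - {"grip": 0.287, "linear": [0, 0, 20], "rot": [0, 0, 0]}
    - {"grip": 0.287, "linear": [0, 0, 20], "rot": [0, 0, 0]}
    - {"grip": 0.287, "linear": [0, 0, 20], "rot": [0, 0, 0]}
    - {"grip": 0.287, "linear": [0, 0, 20], "rot": [0, 0, 0]}

```text
clock: 8.65
position: [559.3, 178.2, 238.7]
ee_rot: [-0.62, 0.784, -0.0, 0.0]
contact_force: [-0.5, -0.7, -1.9]
gripper_width: 25.0
grasp_force: 33.0
```

```bash
python3 - <<'E'
from h import *
np.set_printoptions(precision=2,suppress=True)
s=arm.read_state();print(s["position"],s["grasp_force"],s["joint_vel"])
for n in("scene","top"):
    p=imaging.get_image(n);save(p,n+"4.png")
    for q in("scope_tip","stem_mid","guide_top","guide_bottom"):print(n,q,[(np.array(r["pixel"]),round(r["score"],2)) for r in models.tip_of(p,q)[:1]])
    print("pred bush",proj(p,[559.4,178.3,100]),"tip",proj(p,[*s["position"][:2],s["position"][2]-118]))
    if n=="scene":
        c=p["frame"][120:270,340:490];a=cv2.resize(cv2.cvtColor(c,cv2.COLOR_RGB2BGR),(600,600),interpolation=2)
cv2.imwrite("pics/s4.png",a)
E
```

```text
[559.34 178.19 238.71] 33.026989102363586 [ 0. -0. -0. -0.  0.  0.]
scene scope_tip [(array([419.7, 210.7]), 0.93)]
scene stem_mid [(array([422.3, 188.4]), 0.72)]
scene guide_top [(array([422.6, 216.7]), 0.8)]
scene guide_bottom [(array([417.5, 228.9]), 0.6)]
pred bush [419.64 216.81] tip [420.93 208.2 ]
top scope_tip [(array([227.3, 233.8]), 0.74)]
top stem_mid [(array([222.5, 229. ]), 0.71)]
top guide_top [(array([230.6, 232.8]), 0.82)]
top guide_bottom [(array([231.9, 232.5]), 0.89)]
pred bush [230.38 232.4 ] tip [228.25 231.17]
```

View pics/s4.png

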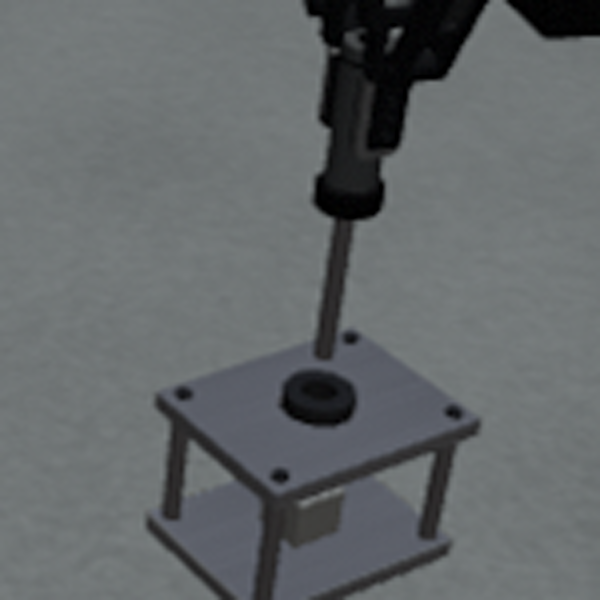

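```bash
cat >> h.py <<'E'
def stem_scene(p,xy,ztip,n=14,thr=0):
    """column offset (px) of stem centre from a vertical line at xy, along the stem"""
    g=cv2.cvtColor(p["frame"],cv2.COLOR_RGB2GRAY).astype(float);out=[]
    r0=int(proj(p,[*xy,ztip+80])[1])+1;r1=int(proj(p,[*xy,ztip+4])[1])
    zz=np.linspace(ztip-10,ztip+95,400);L=np.array([proj(p,[*xy,z]) for z in zz])
    for r in range(r0,r1+1):
        i=np.argmin(abs(L[:,1]-r));u=L[i,0];c=np.arange(int(u)-9,int(u)+11)
        row=g[r,c];bg=np.interp(c,[c[0]+1.5,c[-1]-1.5],[np.median(row[:4]),np.median(row[-4:])])
        w=np.clip(bg-row-12,0,None);out.append((zz[i],(w*c).sum()/w.sum()-u,w.sum()))
    return np.array(out)
E
python3 - <<'E'
from h import *
np.set_printoptions(precision=2,suppress=True,linewidth=140)
s=arm.read_state();S=imaging.get_image("scene");T=imaging.get_image("top")
o=stem_scene(S,[559.4,178.3],120.4);print(o[::3])
k=np.polyfit(o[:,0]-120.4,o[:,1],1);print("tip off px",k[1],"slope px/mm",k[0])
J=np.array([proj(S,[560.4,178.3,120])-proj(S,[559.4,178.3,120]),proj(S,[559.4,179.3,120])-proj(S,[559.4,178.3,120])]);print(J)
print("bush",*fit([S],[559.4,178.3],[(19,90,100)],65))
print(proj(T,[559.4,178.3,120.4]),proj(T,[559.4,178.3,205.4]))
c=T["frame"][200:265,185:265];cv2.imwrite("pics/t4.png",cv2.resize(cv2.cvtColor(c,cv2.COLOR_RGB2BGR),(640,520),interpolation=2))
E
```

```text
[[ 199.87    0.51 1150.97]
 [ 193.29   -0.79  295.88]
 [ 186.98   -0.75  341.86]
 [ 180.4    -0.66  312.62]
 [ 173.82   -0.75  329.22]
 [ 167.24   -0.73  317.  ]
 [ 160.4    -0.86  329.64]
 [ 153.56   -0.69  312.06]
 [ 146.72   -0.69  313.62]
 [ 139.87   -0.72  307.  ]
 [ 133.03    1.02  333.05]
 [ 125.93   -0.88  226.12]]
tip off px -0.2164628680458014 slope px/mm -0.006086171241462968
[[ 0.32  0.24]
 [ 0.39 -0.13]]
bush [560.42 176.96] [-0. -0.] [(199.5, 233.68832470849156)]
[228.22 231.15] [218.19 225.35]
```

View pics/t4.png

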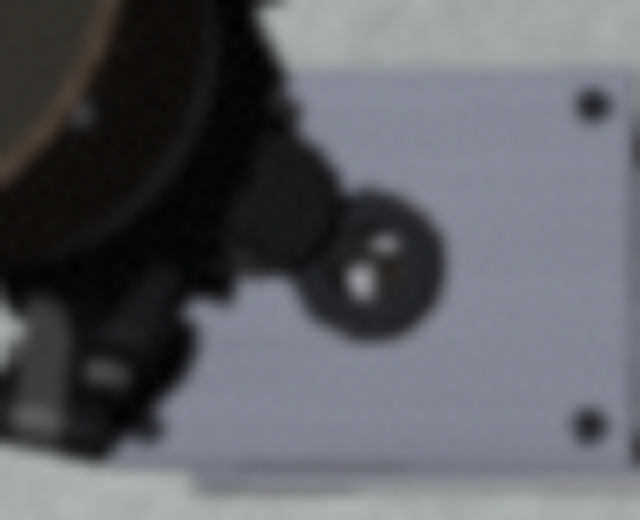

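```bash
python3 - <<'E'
from h import *
a=cv2.imread("pics/top0.png",0)[224:242,220:242].astype(int);b=cv2.imread("pics/top4.png",0)[224:242,220:242].astype(int)
print(np.arange(220,242));print("before");print(a);print("now");print(b)
T=imaging.get_image("top")
for z in(100,):
  for r in(9,): print(np.round(hull(T,[559.3,178.3],[(r,z,z)])[::6],1))
print(np.round(hull(T,[559.3,178.2],[(5,120.4,120.4)])[::6],1))
E
```

```text
[220 221 222 223 224 225 226 227 228 229 230 231 232 233 234 235 236 237
 238 239 240 241]
before
[[125 127 126 124 120 106  85  72  64  59  54  52  58  68  82  96 112 121
  126 128 127 127]
 [126 126 123 116 102  81  57  40  39  35  36  36  36  42  48  65  87 106
  120 125 126 127]
 [125 125 113  92  72  52  40  34  35  34  34  32  34  35  36  42  56  77
  100 118 126 125]
 [126 121 104  73  47  37  34  31  32  30  29  30  31  32  34  34  39  50
   75 105 121 127]
 [123 115  89  56  37  34  33  30  25  22  22  26  34  39  38  34  33  37
   53  84 110 122]
 [120 103  73  44  35  32  28  21  17  18  30  50  67  72  59  39  34  34
   39  60  93 119]
 [113  89  57  38  32  32  25  16  16  33  56  78  95  98  77  46  35  34
   35  47  80 113]
 [108  79  48  34  34  28  23  14  31  64  86  85  79  76  60  43  36  33
   34  41  75 111]
 [106  75  46  35  34  28  18  21  54  99 117  91  56  41  37  36  35  32
   32  40  71 110]
 [107  74  43  36  32  26  16  29  74 124 133  98  52  33  35  36  37  33
   33  40  71 109]
 [107  75  43  35  31  29  21  34  84 133 139  99  53  34  37  37  33  3
[... 2133 characters left out ...]
  36  40  61
   92 120 133 136]
 [136 136 132 120  98  80  64  51  42  37  36  37  36  37  37  43  62  92
  118 133 137 136]
 [134 135 135 132 125 115 101  81  62  50  44  44  45  48  58  76  98 119
  132 135 136 136]]
[[230.4 227.9]
 [227.1 229.3]
 [225.8 232.7]
 [227.3 235.9]
 [230.7 237. ]
 [233.8 235.3]
 [234.9 231.9]
 [233.2 228.8]
 [230.4 227.9]
 [227.1 229.3]
 [225.8 232.7]
 [227.3 235.9]
 [230.7 237. ]
 [233.8 235.3]
 [234.9 231.9]
 [233.2 228.8]]
[[228.3 228.6]
 [226.4 229.4]
 [225.7 231.3]
 [226.5 233.1]
 [228.4 233.8]
 [230.2 232.8]
 [230.8 230.9]
 [229.9 229.2]
 [228.3 228.6]
 [226.4 229.4]
 [225.7 231.3]
 [226.5 233.1]
 [228.4 233.8]
 [230.2 232.8]
 [230.8 230.9]
 [229.9 229.2]]
```

Only the scene image is sharp on the stem: it is upright, and about 1 mm to the −y side of the bushing. The top view hints at a small +x offset. I correct slightly, go down to just above the mouth, and re-measure there.

>>> arm_command:
  rows:
    - {"grip": 0.287, "linear": [-0.7, 0.6, 3], "rot": [0, 0, 0]}
    - {"grip": 0.287, "linear": [-0.7, 0.6, 9], "rot": [0, 0, 0]}
    - {"grip": 0.287, "linear": [-0.7, 0.6, 14], "rot": [0, 0, 0]}
    - {"grip": 0.287, "linear": [-0.7, 0.6, 14], "rot": [0, 0, 0]}
    - {"grip": 0.287, "linear": [-0.7, 0.6, 14], "rot": [0, 0, 0]}
    - {"grip": 0.287, "linear": [-0.7, 0.6, 14], "rot": [0, 0, 0]}

```text
clock: 10.05
position: [558.8, 179.1, 224.5]
ee_rot: [-0.621, 0.784, -0.0, 0.0]
contact_force: [-0.1, -0.2, -1.2]
gripper_width: 25.3
grasp_force: 33.0
```

```bash
python3 - <<'E'
from h import *
np.set_printoptions(precision=2,suppress=True,linewidth=150)
s=arm.read_state();print(s["position"],s["grasp_force"],s["clock"]);zt=s["position"][2]-118.3
S=imaging.get_image("scene");T=imaging.get_image("top");save(S,"s5f.png");save(T,"t5f.png")
o=stem_scene(S,[559.4,178.3],zt);print(o[:,:2].T);print("median",np.median(o[:,1]))
a=cv2.imread("pics/top0.png",0)[226:240,224:240].astype(int);b=cv2.imread("pics/t5f.png",0)[226:240,224:240].astype(int)
print((b/1.06/a*100).astype(int))
A=cv2.resize(cv2.imread("pics/s5f.png")[185:235,395:445],(400,400),interpolation=2);B=cv2.resize(cv2.imread("pics/t5f.png")[210:255,205:250],(400,400),interpolation=2)
cv2.imwrite("pics/s5.png",np.hstack([A,B]))
print(proj(S,[559.4,178.3,100]),proj(S,[559.4,178.3,zt]),proj(T,[559.4,178.3,zt]))
E
```

```text
[558.84 179.08 224.55] 33.02765429019928 10.05
[[184.67 182.56 180.46 178.09 175.98 173.88 171.51 169.4  167.04 164.93 162.82 160.46 158.09 155.98 153.61 151.51 149.14 146.77 144.67 142.3  139.93
  137.56 135.19 133.09 130.72 128.35 125.98 123.61 121.25 118.88 116.51 114.14 111.77]
 [  1.1    0.2   -0.5   -0.54  -0.54  -0.63  -0.6   -0.59  -0.61  -0.5   -0.6   -0.5   -0.5   -0.5   -0.6   -0.53  -0.58  -0.48  -0.52  -0.55  -0.53
   -0.56   0.1    1.24   1.82   1.4   -0.68  -0.55  -0.48  -0.57  -0.6   -0.49  -1.31]]
median -0.5300770263465324
[[ 28  43  56  52  48  72  99 109 102  99 102 103 107 101 101 102]
 [ 46  66  63  54  53  78 100 103 103 109  99 105 101 101 103 102]
 [ 63  69  71  50  56  81 102 112 102 104 101 108 100  99 105 103]
 [ 64  70  70  62  83 120  94  92  99 103 102 106 105 102 104 103]
 [ 73  64  56  82 123  85  70  84 100 103 101 108 105 102 102 104]
 [ 69  64  57 121  79  47  42  62  90  99 103  98 102 108  99 105]
 [ 55  40  78 107  52  33  29  39  69  98 104 102  99 112 106 103]
 [ 44  54  94  78  45  32  31  40  63  94 105 107  99 102 100  99]
 [ 54  61  85  74  56  55  57  62  78  99  99  99 108 109 106 101]
 [ 85  97 106  91  85  84  88  94  96  99 107  99  99 103  97 102]
 [ 99 103 107 110 102 102 101 101 103 102 102 108  99 106  99 102]
 [102 102 102 102  98 100 101 104 105 102 102 105 102 106 101 102]
 [107 102  99  99 105 106 110 105 101 105 105  99 100 101 103 102]
 [103 105 110  99  99 108 102 105  99 102 109 100  99 102 102 102]]
[419.64 216.81] [420.04 214.24] [229.73 232.03]
```

View pics/s5.png

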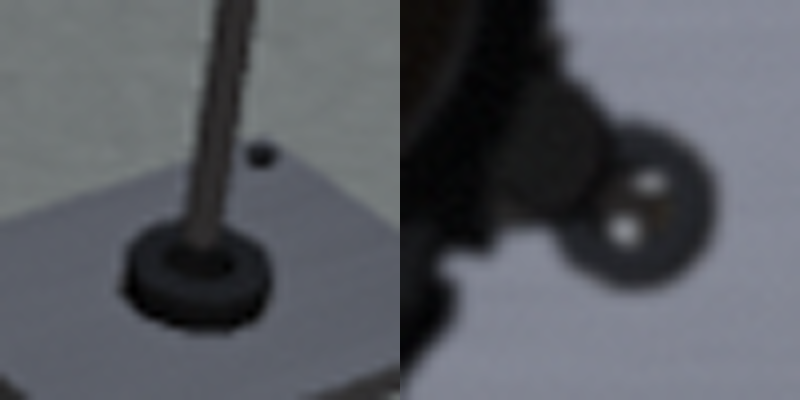

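Just above the mouth the stem stands nearly centred: stem axis col ≈419.1 against bore col ≈419.3 in the scene view, and within about 0.7 mm in the top view. I add a 0.4 mm trim and lower slowly.

>>> arm_command:
  rows:
    - {"grip": 0.287, "linear": [-0.4, 0.1, 0], "rot": [0, 0, 0]}
    - {"grip": 0.287, "linear": [-0.4, 0.1, 2], "rot": [0, 0, 0]}
    - {"grip": 0.287, "linear": [-0.4, 0.1, 5], "rot": [0, 0, 0]}
    - {"grip": 0.287, "linear": [-0.4, 0.1, 9], "rot": [0, 0, 0]}
    - {"grip": 0.287, "linear": [-0.4, 0.1, 13], "rot": [0, 0, 0]}
    - {"grip": 0.287, "linear": [-0.4, 0.1, 17], "rot": [0, 0, 0]}
    - {"grip": 0.287, "linear": [-0.4, 0.1, 20], "rot": [0, 0, 0]}
    - {"grip": 0.287, "linear": [-0.4, 0.1, 20], "rot": [0, 0, 0]}

```text
clock: 11.15
position: [558.6, 179.4, 204.0]
ee_rot: [-0.62, 0.784, 0.0, -0.0]
contact_force: [0.1, 0.3, -0.3]
gripper_width: 25.1
grasp_force: 33.0
```

>>> arm_command:
  rows:
    - {"grip": 0.287, "linear": [0, 0, 2], "rot": [0, 0, 0]}
    - {"grip": 0.287, "linear": [0, 0, 6], "rot": [0, 0, 0]}
    - {"grip": 0.287, "linear": [0, 0, 11], "rot": [0, 0, 0]}
    - {"grip": 0.287, "linear": [0, 0, 16], "rot": [0, 0, 0]}
    - {"grip": 0.287, "linear": [0, 0, 21], "rot": [0, 0, 0]}
    - {"grip": 0.287, "linear": [0, 0, 26], "rot": [0, 0, 0]}
    - {"grip": 0.287, "linear": [0, 0, 29], "rot": [0, 0, 0]}
    - {"grip": 0.287, "linear": [0, 0, 31], "rot": [0, 0, 0]}
    - {"grip": 0.287, "linear": [0, 0, 31], "rot": [0, 0, 0]}
    - {"grip": 0.287, "linear": [0, 0, 31], "rot": [0, 0, 0]}

```text
clock: 12.4
position: [558.8, 179.5, 173.5]
ee_rot: [-0.621, 0.784, -0.0, 0.0]
contact_force: [-0.0, 1.2, -1.0]
gripper_width: 25.2
grasp_force: 33.0
```

```bash
python3 - <<'E'
from h import *
np.set_printoptions(precision=2,suppress=True,linewidth=150)
s=arm.read_state();print(s["position"],s["grasp_force"],s["contact_force"],s["clock"],abs(np.array(s["joint_vel"])).max());zt=s["position"][2]-118.3
S=imaging.get_image("scene");save(S,"s6f.png")
o=stem_scene(S,[559.4,178.3],zt)
q=o[(o[:,0]>108)&(o[:,0]<zt+78)];print("zt",zt,q[:,:2].T)
print(proj(S,[559.4,178.3,70]),proj(S,[559.4,178.3,zt]),proj(S,[559.4,178.3,40]))
cv2.imwrite("pics/s6.png",cv2.resize(cv2.imread("pics/s6f.png")[175:255,370:470],(800,640),interpolation=2)[:600])
E
```

```text
[558.84 179.47 173.53] 33.026960492134094 [-0.04  1.16 -0.96] 12.4 0.0016697262796201776
zt 55.227955964049144 [[132.86 130.75 128.39 126.02 123.65 121.28 118.91 116.54 114.18 111.54 109.18]
 [  1.16   1.68   1.59  -0.5   -0.44  -0.43  -0.37  -0.46  -0.51  -1.22  -1.66]]
[417.75 228.85] [416.84 234.6 ] [415.93 240.42]h.py:47: RuntimeWarning: invalid value encountered in scalar divide
  w=np.clip(bg-row-12,0,None);out.append((zz[i],(w*c).sum()/w.sum()-u,w.sum()))
```

View pics/s6.png

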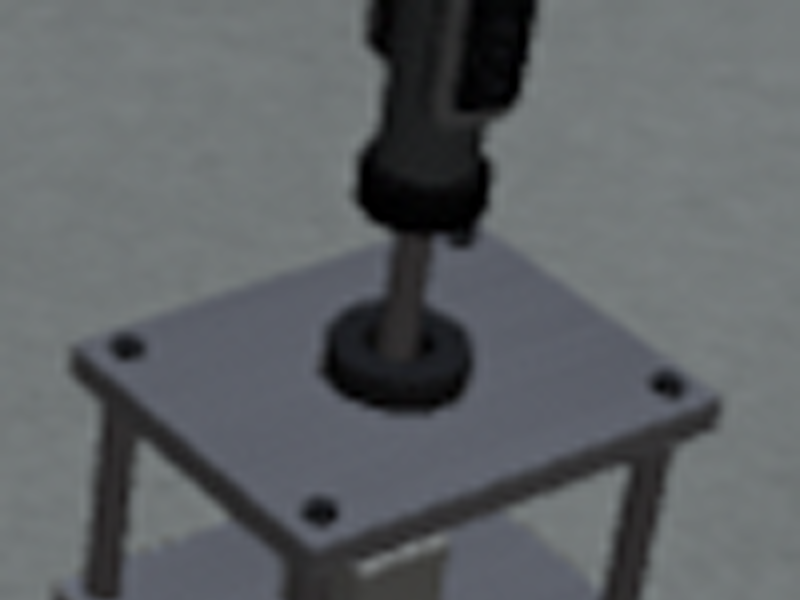

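The stem stands centred in the bore: crop x ≈400, against a bore spanning 364–436. The lens end is at z ≈55 mm, with no contact force and everything still. Handing in.

```bash
python3 -c "
from h import *
print(job.job_done())"
```

```text
the job is handed in; nothing more can be done
None
```

I handed the job in with the scope held upright through the bushing at about 33 N per finger, the lens end about 55 mm above the desk and centred to an estimated 1–1.5 mm. I had no sign of contact with the fixture, but the hand-in did not return a verdict.

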